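Lock the sample transport case

ROBOT

A 6-joint arm with a two-finger parallel gripper is mounted at the origin on a cart in front of the work surface, level with it; the furniture and walls round the work are solid. World frame = base frame: x ahead of the robot, y to its left, z up, the work surface at z = 0. Lengths are in m, angles in rad, forces in N, time in s.
With the tool pointing down it reaches from about 0.35 to 0.775 m from the base axis. Payload 7.3 kg.
Tool frame: the origin (TCP) lies at the centre of the arm's flange, where the gripper is bolted on; the fingertips stand 178 mm ahead of it and the grasp point (between the pads) lies 159 mm ahead of it; z points along the fingers, y is the line along which they close (so a half turn about z gives the same grasp; the last joint's range is limited). The gripper opens to 92 mm and grips with 3 to 60 N. Pads are 19 mm wide; open, the fingers measure 130 mm over their backs; the gripper's body (75 mm by 190 mm) begins 47 mm behind the grasp point.
Start: joints at [-1.269, 0.342, 1.524, -0, 1.275, -0.146], TCP at [0.227, -0.473, 0.405] pointing down, gripper open.
Joint ranges: [-2.53, 2.53], [-0.77, 2.02], [0.04, 2.7], [-1, 4.14], [0.28, 2.66], [-3.11, 3.11]. Speed limits (rad/s): [2.57, 2.57, 3.14, 3.14, 3.14, 3.14].

INTERFACE

Orientations are given as [roll, pitch, yaw] about the fixed x, y, z axes, in that order (R = Rz(yaw) Ry(pitch) Rx(roll)).
In Python, from cell import telemetry, vision, ticket gives the robot as it stands.
- The arm moves only by the shell command python3 -m crank 'ROWS' [FORCE]. ROWS is JSON, a list of rows, each a list of 5 numbers: the gripper command: -1 is shut, 1 is fully open, values between are in proportion, then the shift along the tool's x, y, z in mm, then the turn about the tool's z in rad. In form: [[fingers, dx, dy, dz, roll], ...]. A call has 1 to 12 rows; each row is the pose to reach, as a shift and turn from the pose commanded when the call began, along the tool's axes at that moment; what a row does not reach only later rows make up. A row lasts 1/12 s, in which the tool goes at most 41.7 mm and 7.16 degrees, less where a joint would pass 70% of its speed; a pose out of reach is approached as far as the arm can. A call with a gripper value outside its range is refused whole. The fingers move at their own pace and stop on an object; FORCE is the grip in N (left out, the last holds). Time passes only in rows, so rows that repeat a pose let the fingers close. It gives the time, the measured TCP pose, the force, the opening and the grip force at its end, in the units of the state.
- telemetry.observe(): the state, without advancing time (a new reading comes with each control period).
- vision.read_camera(name): name is "scene" or "top" or "wrist"; returns (picture, depth): 420x560x3 uint8, red, green, blue; 420x560 float32, m along the optical axis (not along the pixel's ray), 0 where there is no reading.
- vision.get_calibration(name): a dict with "camera_matrix" (3x3 intrinsics, pixels), "rvec" (rotation vector, rad) and "tvec" (3), from world to camera coordinates, as OpenCV has them. Camera axes: x right, y down, z forward; pixel columns grow to the right and rows downward; lengths in m; the calibration is good to about 2 mm. The wrist camera is an equidistant fisheye: a pixel r from the principal point sees the ray r / f radians off the axis. A picture is of the moment at which its call begins: read the wrist's pose just before it. get_calibration takes no time and is no camera call; for the wrist camera it gives the pose at the moment of the call.
- ticket.hand_in(): hands the job in; it is judged then, once.
The state is a dict: "time": time; "qpos": joint angles; "qvel": joint speeds; "joint_efforts": joint torques, N m; "tool_pos": TCP position; "tool_rot": TCP orientation; "contact_force": force on the tool from outside, world axes, zero at the start; "torque": the same for the moment, N m; "opening": finger opening in m; "grip_force": force on a finger pad.
Only numpy, scipy, OpenCV 4.12 (cv2) and the standard library are available. Lean on these libraries where they do the work, as an engineer would, in place of code of your own. Each camera call takes 0.05 s, during which the arm holds its last target. There are 200 camera calls.

TASK

Lock the lid of the grey transport case: with the gripper shut, set the fingertips in the slot of each of the two round quarter-turn fasteners, press the popped-up lid down, and turn the fastener clockwise to its stop so that the lid stays shut when you let go. Touch and push only: do not lift the lid, and leave the loose tubes and the swab pack beside the case where they are.

Things in the scene. Friction and masses are not known exactly. Their poses are not given: they have to be found in the camera images.
- case: Grey plastic box 190 x 290 x 60 mm, fixed to the desk. Origin: centre of its underside; own x points to its back, y to its left, z up. On top a flat lid 190 x 290 x 24 mm, hinged along y at own x = +95, z = 60 mm; shut, its upper face is 85 mm above the desk. The fasteners lie toward the front (-x) edge.
- case_lid (a joint): Lid angle, rad; 0 = fully down, a hard stop. A springy gasket holds the unlocked lid up at about 0.11 (fastener centres 16 mm higher than shut); about 7 N (up to 8) down on a fastener brings it fully down; let go unlocked, it rises again. Locked, it stays near 0.01; one locked fastener keeps the whole lid down.
- fastener_left (a joint): Turn of the left (case's +y) fastener, rad, clockwise from above: 0 = unlocked, slot along the case's y; 1.57 = locked, at the stop, slot front-back, in line with the small white mark on the lid's front edge. Starts at 0 to 0.45, stays where left (friction 0.12 N m). With the lid up, its hidden cam tongue meets the keeper and blocks the turn at about 0.7; pressed to within 5 mm of shut it goes under.
- fastener_right (a joint): The same for the right fastener (own -y side of the case), also clockwise to lock.
- fastener_left_slot (a point): Centre of the left fastener on its slot's floor; at case (-42, +73, 71) mm when shut. Disc 91 mm wide, flush in the lid. Slot: rim to rim through the centre, 40 mm wide, 14 mm deep, dark floor, along the point's y; its ends are closed by the recess wall (radius 47 mm). Shut fingertips fit loosely: push on a slot wall 20 to 25 mm off centre and follow a circle round the centre.
- fastener_right_slot (a point): The same for the right fastener; at case (-42, -73, 71) mm when the lid is shut.
- tube_0: Sample tube with red cap, 24 mm across, 98 mm high, standing loose in the small white foam rack beside the case. Origin: centre of its underside. Leave alone.
- tube_1: Sample tube with purple cap, same size, standing in the same rack. Leave alone.
- swab: Flat packed swab, 178 x 24 x 4 mm, origin under its centre. Leave alone.

How it is judged:
By the outcome, as a careful person would: the job done as asked, in the order asked, and still so for the second after the job is handed in, with the robot touching nothing.
It also fails if it takes over 58 s, if anything falls off the work surface, if the arm or the gripper's body presses on something with over 40 N, if the wrist force passes 120 N, or if a joint passes its speed limit or range.

## Working session

There is one attempt and no reset: what is moved stays moved. The work goes in short steps, Python scripts to look and compute and a shell command to move; the robot and the scene stay as the last step left them, time stands still between calls to the robot, and variables do not carry over. Pictures are saved under pics/ and viewed, at most 10 in all, crops included, and the job is handed in when it is done.

```bash
ls; mkdir -p pics; python3 - <<'E'
from cell import telemetry, vision
import cv2,numpy as np
print(telemetry.observe())
for n in("top","scene"):
    p,d=vision.read_camera(n); cv2.imwrite(f"pics/{n}0.png",p[:,:,::-1]); np.save(f"{n}0.npy",d)
    print(vision.get_calibration(n))
E
```

```text
pics
{'time': 0.0, 'qpos': array([-1.26899588e+00,  3.42697291e-01,  1.52503351e+00, -4.22923382e-05,
        1.27539467e+00, -1.46005920e-01]), 'qvel': array([ 0.00061395,  0.00031602, -0.00116304, -0.00018424, -0.00121509,
        0.00022635]), 'joint_efforts': array([ 2.22362396e-03, -4.31226969e+01, -2.44228542e+01,  7.18719140e-02,
        5.58946654e-02, -1.39408307e-04]), 'tool_pos': array([ 0.22728788, -0.47308877,  0.4040522 ]), 'tool_rot': array([-3.14007026e+00, -1.82995395e-04,  4.47818573e-01]), 'contact_force': array([-0.54074512, -0.64341618, -0.50927749]), 'torque': array([-0.00361153, -0.0028544 ,  0.00202224]), 'grip_force': 0.0, 'opening': 0.09181104147588379}
{'camera_matrix': array([[497.7665416 ,   0.        , 275.10828901],
       [  0.        , 497.7665416 , 212.1550269 ],
       [  0.        ,   0.        ,   1.        ]]), 'rvec': array([ 2.12597122, -2.18414247,  0.1697915 ]), 'tvec': array([0.07050804, 0.58346616, 0.97027899])}
{'camera_matrix': array([[414.78575845,   0.        , 277.59828905],
       [  0.        , 414.78575845, 201.00077343],
       [  0.        ,   0.        ,   1.        ]]), 'rvec': array([ 0.56367568, -2.48370878,  1.39077302]), 'tvec': array([0.56291737, 0.14984958, 0.82446903])}
```

View pics/top0.png

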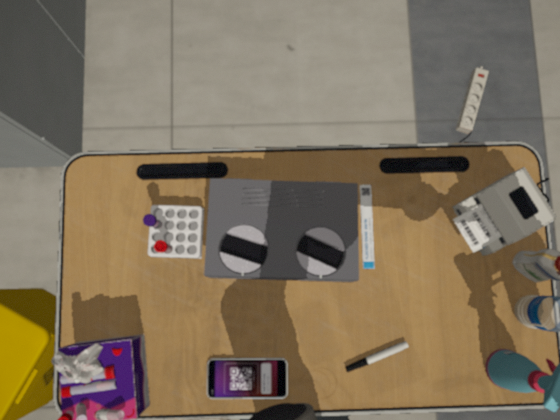

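View pics/scene0.png

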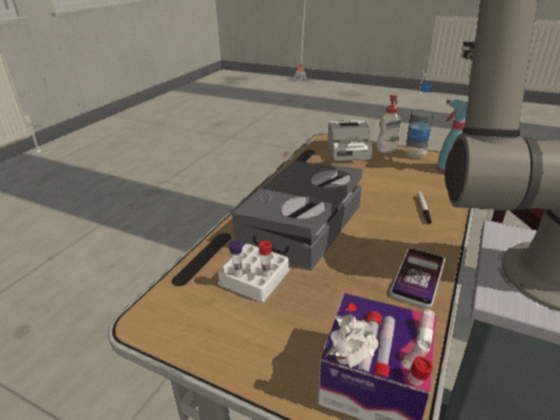

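Top view: the case spans about (206,180)-(358,280). The left disc is near (243,250) and the right one near (321,252), with both slots tilted slightly clockwise. The rack is left of the case, the swab right at (367,227).

```bash
cat > h.py <<'E'
import numpy as np,cv2
from cell import vision
def cloud(n,d):
    c=vision.get_calibration(n);K=c["camera_matrix"];R=cv2.Rodrigues(c["rvec"])[0]
    v,u=np.indices(d.shape)
    P=np.stack([(u-K[0,2])/K[0,0]*d,(v-K[1,2])/K[1,1]*d,d],-1)
    return (P-c["tvec"])@R
E
python3 - <<'E'
from h import *
d=np.load("top0.npy");p=cv2.imread("pics/top0.png");P=cloud("top",d)
g=cv2.cvtColor(p,cv2.COLOR_BGR2GRAY)
m=(P[...,2]>.06)&(P[...,2]<.13); m[:, :203]=0; m[:,363:]=0;m[:165]=0;m[300:]=0
pts=P[m][:,:2].astype(np.float32)*1000
print("table z",np.median(P[300:340,150:200,2]))
print("case rect",cv2.minAreaRect(pts))
for n,(u,v) in dict(L=(243,250),R=(321,252)).items():
    s=np.zeros(m.shape,np.uint8);cv2.circle(s,(u,v),30,1,-1)
    br=((g>95)&(s>0)&m); 
    hull=cv2.convexHull(np.argwhere(br)[:,::-1].astype(np.int32)); (e)=cv2.fitEllipse(hull); print(n,"ellipse",e)
    s2=np.zeros(m.shape,np.uint8);cv2.circle(s2,(int(e[0][0]+.5),int(e[0][1]+.5)),18,1,-1)
    dk=(g<50)&(s2>0); q=P[dk]; print("disc z",np.median(P[br][:,2]),"slot z",np.median(q[:,2]),"slot centre",q.mean(0), "disc hull centre",cv2.minEnclosingCircle(P[br][:,:2].astype(np.float32)))
    dk=(g<50)&(s>0);q=P[dk];w=cv2.PCACompute(q[:,:2].astype(np.float32),mean=None)[1][0];print("slot dir",w,dk.sum(),q.mean(0))
i=cv2.resize(p[165:290,190:380],None,fx=4,fy=4,interpolation=cv2.INTER_CUBIC);cv2.imwrite("pics/crop.png",i)
E
```

```text
table z -0.0008144812632031027
case rect ((547.983642578125, 41.722442626953125), (290.88006591796875, 198.7453155517578), 86.72733306884766)
L ellipse ((241.3201141357422, 249.4609832763672), (55.76299285888672, 59.748863220214844), 4.5773773193359375)
disc z 0.09809152117940895 slot z 0.08439345504970501 slot centre [0.51081813 0.12245516 0.0860777 ] disc hull centre ((0.507534384727478, 0.11831960827112198), 0.05701416730880737)
slot dir [0.33738545 0.9413666 ] 803 [0.50911877 0.11712842 0.08579662]
R ellipse ((323.19207763671875, 254.5648193359375), (53.95322036743164, 54.597740173339844), 166.10302734375)
disc z 0.10012204177550892 slot z 0.08498940920833824 slot centre [ 0.49732749 -0.03571944  0.08662001] disc hull centre ((0.4933980405330658, -0.03297407925128937), 0.05420916527509689)
slot dir [0.4301834  0.90274155] 815 [ 0.5013331  -0.02849278  0.08570167]
```

View pics/crop.png

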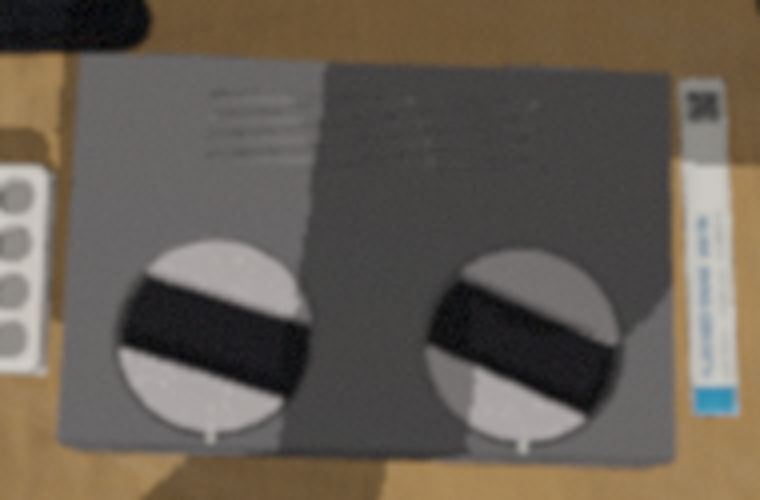

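Crop: left disc centre is at crop (214,336), i.e. image (243.5,249). Right disc centre is at crop (523,345), i.e. (320.75,251.25). The white marks are at (210,437) and (523,448); both slots run down to the right.

```bash
python3 - <<'E'
from h import *
c=vision.get_calibration("top");K=c["camera_matrix"];R=cv2.Rodrigues(c["rvec"])[0];C=-R.T@c["tvec"]
def at(cu,cv_,z):
    r=R.T@np.array([(190+cu/4-.375-K[0,2])/K[0,0],(165+cv_/4-.375-K[1,2])/K[1,1],1]);return (C+r*(z-C[2])/r[2])*1000
L=at(214,336,.099);Rr=at(523,345,.099);print(L,Rr,np.linalg.norm(L-Rr));e=L-Rr
yaw=np.arctan2(-e[0],e[1]);print("case yaw",yaw)
for a,b in(((150,276),(305,324)),((122,346),(288,397)),((462,280),(617,346)),((428,345),(588,414))):
    q=at(*a,.099)-at(*b,.099); t=np.arctan2(-q[0],q[1]);print("slot angle",t,"turn cw",yaw-t)
E
```

```text
[508.78999459 118.22137412  99.        ] [500.57602997 -27.91740085  99.        ] 146.3694324829463
case yaw -0.05614752945684405
slot angle -0.327306649278956 turn cw 0.27115911982211194
slot angle -0.32401497871969764 turn cw 0.2678674492628536
slot angle -0.43169601741078384 turn cw 0.3755484879539398
slot angle -0.434733883648474 turn cw 0.37858635419162995
```

```bash
python3 - <<'E'
from h import *
for n in("top","scene"):
    P=cloud(n,np.load(n+"0.npy"))
    for y in np.arange(-.6,-.05,.05):
        r=[]
        for x in np.arange(.1,.7,.1):
            m=(abs(P[...,0]-x-.05)<.05)&(abs(P[...,1]-y-.025)<.025); r.append(round(float(P[m][:,2].max()),2) if m.any() else None)
        print(n,round(y,2),r)
E
```

```text
top -0.6 [None, None, None, None, None, None]
top -0.55 [None, 0.0, 0.0, 0.0, 0.07, 0.02]
top -0.5 [0.0, 0.0, 0.14, 0.14, 0.09, 0.09]
top -0.45 [0.0, 0.2, 0.14, 0.17, 0.09, 0.09]
top -0.4 [0.0, 0.21, 0.01, 0.05, 0.09, 0.09]
top -0.35 [0.0, 0.01, 0.01, 0.05, 0.06, 0.05]
top -0.3 [0.0, 0.01, 0.01, 0.01, 0.01, 0.01]
top -0.25 [0.0, 0.01, 0.02, 0.01, 0.01, 0.01]
top -0.2 [0.0, 0.02, 0.02, 0.01, 0.0, 0.01]
top -0.15 [0.0, 0.02, 0.01, 0.01, 0.1, 0.09]
top -0.1 [0.0, 0.02, 0.0, 0.11, 0.1, 0.09]
scene -0.6 [-0.76, None, None, None, None, None]
scene -0.55 [-0.75, 0.33, -0.0, -0.0, -0.0, -0.0]
scene -0.5 [-0.75, 0.33, 0.23, 0.18, 0.08, 0.08]
scene -0.45 [-0.75, 0.2, 0.23, 0.18, 0.08, 0.08]
scene -0.4 [-0.76, 0.2, 0.0, 0.05, 0.08, 0.08]
scene -0.35 [-0.75, -0.0, -0.0, 0.05, 0.05, 0.05]
scene -0.3 [-0.08, 0.0, 0.0, 0.0, 0.0, 0.0]
scene -0.25 [-0.0, 0.0, 0.01, 0.0, None, None]
scene -0.2 [0.0, 0.01, 0.01, 0.0, None, None]
scene -0.15 [0.0, 0.02, 0.0, 0.0, 0.1, 0.09]
scene -0.1 [0.0, 0.01, 0.0, 0.1, 0.1, 0.09]
```

```bash
python3 -m crank '[[-1,0,0,-40,0],[-1,0,0,-60,0],[-1,30,-24,-60,0],[-1,60,-48,-60,-0.1],[-1,90,-72,-60,-0.2],[-1,120,-96,-60,-0.3],[-1,150,-120,-60,-0.4],[-1,180,-145,-60,-0.5],[-1,210,-170,-60,-0.6],[-1,240,-195,-60,-0.7],[-1,270,-217,-60,-0.8],[-1,296,-239,-60,-0.9]]'
```

```text
time: 1.1
tool_pos: [0.3911, -0.1276, 0.4647]
tool_rot: [3.141, -0.0, 1.353]
contact_force: [1.1, -0.3, -0.8]
opening: 0.0165
grip_force: 0.0
```

```bash
python3 -m crank '[[-1,24,5,0,-0.12],[-1,48,10,0,-0.24],[-1,72,15,0,-0.36],[-1,96,20,0,-0.48],[-1,120,25,0,-0.6],[-1,145,31,10,-0.72],[-1,170,37,30,-0.85],[-1,195,43,50,-0.97],[-1,220,50,75,-1.1],[-1,247,56,100,-1.22],[-1,247,56,125,-1.34],[-1,247,56,150,-1.469]]'
python3 - <<'E'
from cell import telemetry, vision
import cv2
print(telemetry.observe()["tool_pos"],telemetry.observe()["qpos"]);p,d=vision.read_camera("wrist"); cv2.imwrite("pics/w1.png",p[:,:,::-1])
print(vision.get_calibration("wrist"))
E
```

```text
time: 2.1
tool_pos: [0.5, 0.1003, 0.313]
tool_rot: [-3.141, -0.001, 2.821]
contact_force: [1.0, -0.5, -0.1]
opening: 0.0007
grip_force: 0.0
[0.4999777  0.10027374 0.31300456] [ 4.75349552e-02  4.10061359e-01  1.69742168e+00  2.49297995e-05
  1.03470141e+00 -1.20287937e+00]
{'camera_matrix': array([[325.1922621 ,   0.        , 278.54415191],
       [  0.        , 325.1922621 , 205.23766909],
       [  0.        ,   0.        ,   1.        ]]), 'rvec': array([-2.37653631, -1.72917574, -0.2033626 ]), 'tvec': array([-0.2466413 , -0.4346022 ,  0.19264301])}
```

View pics/w1.png

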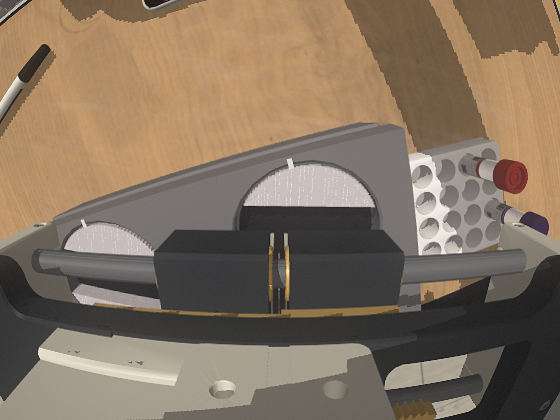

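The wrist view shows the left disc (about x 240-380, y 160-230) with its slot parallel to the finger line, and the rack to the right clear of the gripper. Descending into the slot.

```bash
python3 -m crank '[[-1,0,0,15,0],[-1,0,0,25,0],[-1,0,0,30,0],[-1,0,0,33,0],[-1,0,0,36,0],[-1,0,0,39,0],[-1,0,0,42,0],[-1,0,0,44,0],[-1,0,0,44,0]]'
```

```text
time: 2.9
tool_pos: [0.4998, 0.0988, 0.2705]
tool_rot: [-3.141, -0.0, 2.813]
contact_force: [0.2, 0.5, -0.2]
opening: 0.0003
grip_force: 0.0
```

```bash
python3 -m crank '[[-1,0,0,3,0],[-1,0,0,5,0],[-1,0,0,7,0],[-1,0,0,9,0],[-1,0,0,11,0],[-1,0,0,13,0],[-1,0,0,15,0],[-1,0,0,17,0],[-1,0,0,18.5,0],[-1,0,0,18.5,0],[-1,0,0,18.5,0]]'
```

```text
time: 3.82
tool_pos: [0.4997, 0.0989, 0.2522]
tool_rot: [-3.141, -0.001, 2.813]
contact_force: [-3.3, 0.4, 4.1]
opening: 0.0004
grip_force: 2.4
```

```bash
python3 -m crank '[[-1,4,0,1,0],[-1,8,0,2,0],[-1,11,0,2.5,0],[-1,12.7,0,2.5,0],[-1,12.7,0,2.5,0],[-1,14.6,1.3,2.5,0.1],[-1,16.4,2.8,2.5,0.2],[-1,18.1,4.4,2.5,0.3],[-1,19.5,6.2,2.5,0.4],[-1,19.5,6.2,2.5,0.4],[-1,19.5,6.2,2.5,0.4]]'
```

```text
time: 4.73
tool_pos: [0.485, 0.1103, 0.2506]
tool_rot: [3.139, 0.006, 2.412]
contact_force: [8.3, -6.9, 3.5]
opening: 0.0002
grip_force: 9.2
```

```bash
python3 -m crank '[[-1,1.9,1.3,0.5,0.1],[-1,3.7,2.8,1,0.2],[-1,5.4,4.4,1,0.3],[-1,6.8,6.2,1,0.4],[-1,6.8,6.2,1,0.4]]'
python3 - <<'E'
from cell import vision
import cv2
p,d=vision.read_camera("top"); cv2.imwrite("pics/c2.png",cv2.resize(p[165:290,190:380,::-1],None,fx=4,fy=4))
E
```

```text
time: 5.15
tool_pos: [0.4838, 0.119, 0.2494]
tool_rot: [3.138, 0.005, 2.008]
contact_force: [6.6, -10.5, 4.3]
opening: 0.0002
grip_force: 10.8
```

View pics/c2.png

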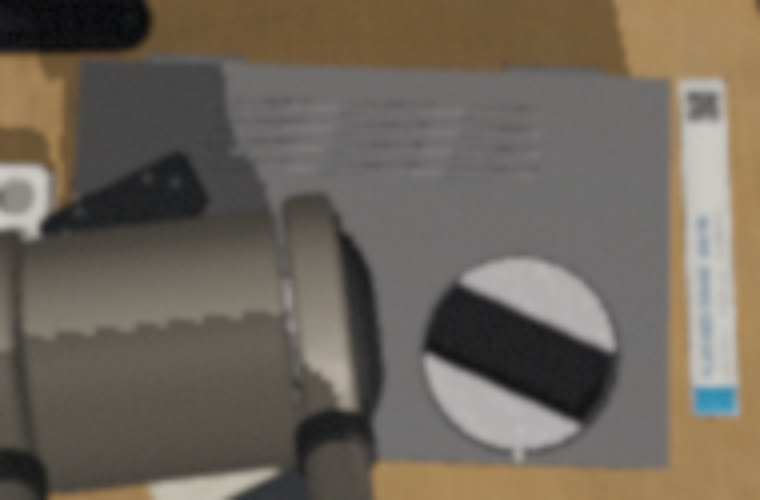

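The lid now looks flat, with the right disc lower at about crop (521,353) and its slot unchanged. The arm hides the left one. The tip is following the circle with steady force, so I'll continue.

```bash
python3 -m crank '[[-1,1.9,1.3,0,0.1],[-1,3.7,2.8,0,0.2],[-1,5.4,4.4,0,0.3],[-1,6.8,6.2,0,0.4],[-1,8.1,8.2,0,0.5],[-1,8.1,8.2,0,0.5]]'
```

```text
time: 5.7
tool_pos: [0.4867, 0.1289, 0.2488]
tool_rot: [3.141, 0.005, 1.509]
contact_force: [3.4, -17.5, 5.8]
opening: 0.0007
grip_force: 15.0
```

```bash
python3 -m crank '[[-1,1.5,0.5,0,0.05],[-1,3,0.5,0,0.05],[-1,4,0.5,0,0.05],[-1,4,0.5,0,0.05]]'
```

```text
time: 6.03
tool_pos: [0.4869, 0.1304, 0.2485]
tool_rot: [-3.14, 0.011, 1.466]
contact_force: [-0.2, -35.1, 7.9]
opening: 0.0004
grip_force: 20.5
```

```bash
python3 -m crank '[[-1,-3,0,0,0],[-1,-7,0,0,0],[-1,-7,0,-10,0],[-1,-7,0,-30,0],[-1,-7,0,-60,0],[-1,-7,0,-60,0],[-1,-7,0,-60,0]]'
python3 - <<'E'
from h import *
from cell import telemetry
c=vision.get_calibration("top");K=c["camera_matrix"];R=cv2.Rodrigues(c["rvec"])[0];C=-R.T@c["tvec"]
r=R.T@np.array([(190+521/4-.375-K[0,2])/K[0,0],(165+353.5/4-.375-K[1,2])/K[1,1],1]);ctr=(C+r*(.086-C[2])/r[2])*1000
o=telemetry.observe();t=o["tool_pos"]*1000;y=o["tool_rot"][2];print(ctr,t,o["tool_rot"])
tgt=ctr[:2]+20*np.array([-.42,-.908]);d=tgt-t[:2]
print("target",tgt,"dx",d@[np.cos(y),np.sin(y)],"dy",d@[np.sin(y),-np.cos(y)],"roll",-(2.709-y))
E
```

```text
time: 6.62
tool_pos: [0.4864, 0.1285, 0.3102]
tool_rot: [3.139, -0.001, 1.463]
contact_force: [0.0, 0.6, -1.7]
opening: 0.0007
grip_force: 0.0
[497.32632241 -28.17524827  86.        ] [486.35969043 128.47315587 310.16970783] [ 3.13906302e+00 -6.85661483e-04  1.46328072e+00]
target [488.92632241 -46.33524827] dx -173.52359729982362 dy 21.31025428104723 roll -1.2457192790430798
```

```bash
python3 -m crank '[[-1,-20,2,0,-0.11],[-1,-40,5,0,-0.22],[-1,-60,8,0,-0.33],[-1,-80,10,0,-0.44],[-1,-100,13,0,-0.55],[-1,-120,15,0,-0.66],[-1,-140,17,0,-0.77],[-1,-160,19,0,-0.88],[-1,-173.5,21.3,0,-1.0],[-1,-173.5,21.3,0,-1.12],[-1,-173.5,21.3,0,-1.245],[-1,-173.5,21.3,0,-1.245]]'
python3 - <<'E'
from cell import vision
import cv2
p,d=vision.read_camera("top"); cv2.imwrite("pics/c3.png",cv2.resize(p[165:290,190:380,::-1],None,fx=4,fy=4))
E
```

```text
time: 7.62
tool_pos: [0.4884, -0.0467, 0.3076]
tool_rot: [-3.141, -0.003, 2.712]
contact_force: [0.0, 0.7, 0.8]
opening: 0.0008
grip_force: 0.0
```

View pics/c3.png

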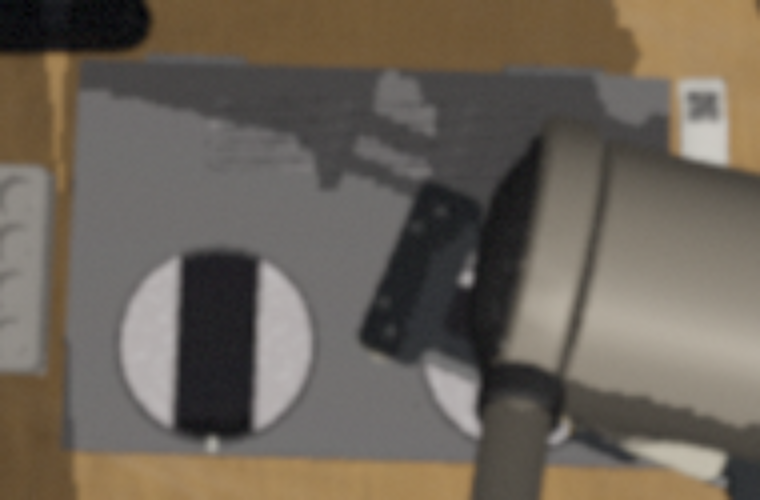

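The left fastener is locked: its slot runs front-back, crop (219,255)-(214,437), in line with the mark at (212,443), and the lid is flat. Now the right one.

```bash
python3 -m crank '[[-1,0,0,15,0],[-1,0,0,28,0],[-1,0,0,36,0],[-1,0,0,41,0],[-1,0,0,45,0],[-1,0,0,49,0],[-1,0,0,53,0],[-1,0,0,56,0],[-1,0,0,57,0],[-1,0,0,57,0]]'
```

```text
time: 8.5
tool_pos: [0.4889, -0.0468, 0.2516]
tool_rot: [-3.141, -0.0, 2.708]
contact_force: [-0.8, -0.6, -0.1]
opening: 0.0005
grip_force: 0.0
```

```bash
python3 -m crank '[[-1,4,0,1,0],[-1,8,0,1.5,0],[-1,11,0,2,0],[-1,12,0,2,0],[-1,13.9,1.3,2,0.1],[-1,15.7,2.8,2,0.2],[-1,17.4,4.4,2,0.3],[-1,18.8,6.2,2,0.4],[-1,20.1,8.2,2,0.5],[-1,21.2,10.3,2,0.6],[-1,22.1,12.4,2,0.7],[-1,22.1,12.4,2,0.7]]'
```

```text
time: 9.5
tool_pos: [0.4745, -0.0272, 0.2504]
tool_rot: [3.14, 0.004, 2.003]
contact_force: [2.5, -8.9, -0.1]
opening: 0.0005
grip_force: 6.2
```

```bash
python3 -m crank '[[-1,1.9,1.3,0.5,0.1],[-1,3.7,2.8,1,0.2],[-1,5.4,4.4,1,0.3],[-1,6.8,6.2,1,0.4],[-1,8.1,8.2,1,0.5],[-1,9,8.7,1,0.53],[-1,10,8.7,1,0.53],[-1,10,8.7,1,0.53]]'
```

```text
time: 10.17
tool_pos: [0.4771, -0.0162, 0.2494]
tool_rot: [-3.141, 0.007, 1.48]
contact_force: [-5.9, -24.0, 5.7]
opening: 0.0003
grip_force: 14.2
```

```bash
python3 -m crank '[[-1,1,0.3,0,0.02],[-1,2,0.3,0,0.02],[-1,2,0.3,0,0.02]]'; python3 -m crank '[[-1,-4,0,0,0],[-1,-8,0,0,0],[-1,-8,0,-10,0],[-1,-8,0,-35,0],[-1,-8,0,-70,0],[-1,-8,0,-110,0],[-1,-8,0,-150,0],[-1,-38,0,-150,0],[-1,-78,0,-150,0],[-1,-118,0,-150,0],[-1,-158,0,-150,0],[-1,-198,0,-150,0]]'; python3 -m crank '[[-1,-40,0,0,0],[-1,-60,0,0,0],[-1,-60,0,0,0]]'
python3 - <<'E'
from cell import vision
import cv2
p,d=vision.read_camera("top"); cv2.imwrite("pics/c4.png",cv2.resize(p[165:290,190:380,::-1],None,fx=4,fy=4))
E
```

```text
time: 10.42
tool_pos: [0.4773, -0.0155, 0.2493]
tool_rot: [-3.14, 0.01, 1.461]
contact_force: [-8.9, -32.8, 6.0]
opening: 0.0004
grip_force: 18.7
time: 11.42
tool_pos: [0.455, -0.2095, 0.3989]
tool_rot: [3.141, 0.0, 1.458]
contact_force: [0.7, -0.0, -1.0]
opening: -0.0
grip_force: 0.0
time: 11.67
tool_pos: [0.4481, -0.2715, 0.3984]
tool_rot: [-3.141, 0.001, 1.453]
contact_force: [-0.3, 0.2, 0.1]
opening: 0.0003
grip_force: 0.0
```

View pics/c4.png

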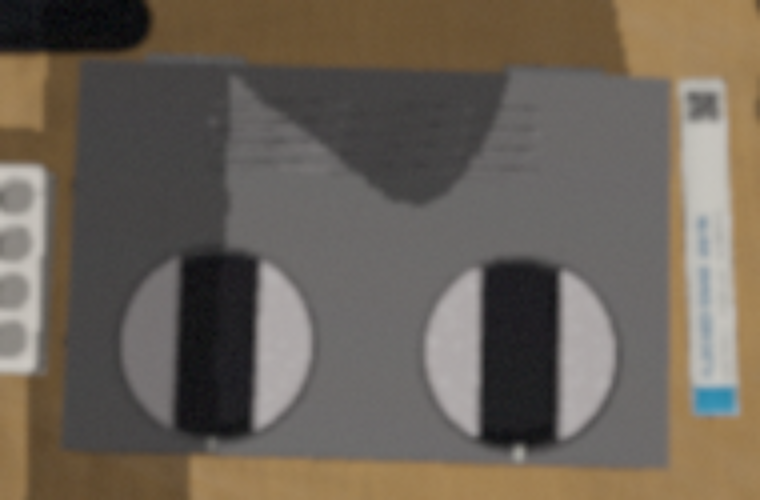

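Both slots run front-back in line with their marks at (212,443) and (519,453). The lid is flat, and the swab and rack are unmoved.

```bash
python3 -c "
from cell import ticket; print(ticket.hand_in())"
```

```text
the job is handed in; nothing more can be done
None
```

Both fasteners are turned clockwise to their stops and the lid stayed shut after I let go; the rack and swab pack look unmoved in the top view, and the job was handed in at about 12 s.

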